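Hang the wet brush on the drying carousel

ROBOT

A 6-joint arm with a two-finger parallel gripper is mounted at the origin on the work surface. World frame = base frame: x ahead of the robot, y to its left, z up, the work surface at z = 0. Lengths are in m, angles in rad, forces in N, time in s.
With the tool pointing down it reaches from about 0.375 to 0.975 m from the base axis. Payload 3.8 kg.
Tool frame: the origin (TCP) lies on the centre line of the jaws, within the pads' length; the fingertips stand 17 mm ahead of it and the grasp point (between the pads) lies 2 mm behind it (bot.tip_extent is the distance from the TCP to the fingertips, in m); z points along the fingers, y is the line along which they close (so a half turn about z gives the same grasp; the last joint's range is limited). The gripper opens to 85 mm and grips with 20 to 120 N. Pads are 22 mm wide; open, the fingers measure 114 mm over their backs; the gripper's body (76 mm by 85 mm) begins 54 mm behind the grasp point. The pads swing forward as they close: fully open they stand 13 mm farther back than shut.
Start: joints at [1.19, 0.264, 1.604, -0, 1.274, -0.037], TCP at [0.228, 0.635, 0.248] pointing down, gripper open.
Joint ranges: [-2.63, 2.63], [-0.94, 2.18], [0.31, 2.57], [-1.31, 4.45], [0, 2.66], [-2.55, 2.55]. Speed limits (rad/s): [2.57, 2.57, 3.14, 3.14, 3.14, 3.14].

INTERFACE

Orientations are given as a rotation vector (axis times angle).
In Python, from workcell import readout, read_camera, finish_job, bot gives the robot as it stands.
- The arm moves only by the tool jog_arm, never from a script. Its argument "deltas" is one flat list of numbers, 7 for each row, row after row: the shift along the tool's x, y, z in m, then the turn, a rotation vector about the tool's x, y, z in degrees, then the gripper command: -1 is shut, 1 is fully open, values between are in proportion. A call has 1 to 8 rows; each row is the pose to reach, as a shift and turn from the pose commanded when the call began, along the tool's axes at that moment; what a row does not reach only later rows make up. A row lasts 1/10 s, in which the tool goes at most 50 mm and 8.59 degrees, less where a joint would pass 70% of its speed; a pose out of reach is approached as far as the arm can. A call with a gripper value outside its range is refused whole. The fingers move at their own pace and stop on an object; "squeeze" is the grip in N (left out, the last holds). Time passes only in rows, so rows that repeat a pose let the fingers close. It gives the time, the measured TCP pose, the force, the opening and the grip force at its end, in the units of the state.
- readout.read_state(): the state, without advancing time (a new reading comes with each control period).
- read_camera(name): name is "scene" or "top" or "wrist"; returns a dict with "color" (384x512x3 uint8, blue, green, red), "fx", "fy", "cx", "cy" (pixels), "origin" and "attitude" of the camera in the world. Camera axes: x right, y down, z forward; pixel columns grow to the right and rows downward; lengths in m; the calibration is good to about 2 mm. A picture is of the moment at which its call begins. There is no depth.
- finish_job(): hands the job in; it is judged then, once.
The state is a dict: "time": time; "q": joint angles; "joint_vel": joint speeds; "joint_torque": joint torques, N m; "tool_pos": TCP position; "tcp_rot": TCP orientation; "wrist_force": force on the tool from outside, world axes, zero at the start; "torque": the same for the moment, N m; "width": opening from 0.0 (shut) to 1.0 (fully open); "grip_force": force on a finger pad.
Only numpy, scipy, OpenCV 4.12 (cv2) and the standard library are available. Lean on these libraries where they do the work, as an engineer would, in place of code of your own. Each camera call takes 0.05 s, during which the arm holds its last target. There are 200 camera calls.

TASK

Turn the brush-drying carousel until its one empty hook points towards your side of the table, then slide the drip tray along the table, without lifting it, until it lies under that hook. Then draw the wet purple brush out of the draining caddy and hang it by its handle loop on the empty hook, bristles down over the tray. Leave the other three brushes on their hooks and do not knock the pot or the paint bottle.

Things in the scene. Friction and masses are not known exactly. Their poses are not given: they have to be found in the camera images.
- carousel: Turning head of the drying carousel, four arms 90 degrees apart, each with an upturned hook. Origin on the turning axis at table level; its -x axis points to the empty hook, which starts at least 43 degrees away from the robot's side (world -x). It has no stops, turns either way by pushing an arm sideways (about 1.5 N at 85 mm from the axis), does not coast, stays where it is left
- foot: Heavy round dark steel foot of the carousel, 130 mm across, 16 mm high, fixed; 20 mm post. Origin on the turning axis at table level; axes parallel to the world's. The arms above are straight 7 mm steel rods, centre line 239 mm above the table, from the hub (30 mm across) to 115 mm from the axis; the black cap on the hub ends 264 mm above the table
- hook_empty (a point): Hook without a brush. The point is the middle of the hook's seat, on the centre line of the 7 mm wire, level for 18 mm there, 130 mm from the turning axis and 235 mm above the table. Inwards the wire rises 4 mm to the arm, outwards it rises 10 mm to the tip, whose rounded end reaches 150 mm from the axis
- hook_yellow (a point): Same point of the hook that is 90 degrees counter-clockwise (from above) of the empty one; the yellow brush hangs there
- hook_red (a point): Same point of the hook opposite the empty one; the red brush hangs there
- hook_green (a point): Same point of the hook that is 90 degrees clockwise (from above) of the empty one; the green brush hangs there
- brush_yellow: flat paint brush, same shape as the wet brush (192 mm long), loose, hanging by its loop, grey handle, yellow bristles. Origin in the centre of the loop's opening, 11.5 mm below the hook point
- brush_red: flat paint brush, same shape as the wet brush (192 mm long), loose, hanging by its loop, wooden handle, red bristles. Origin as for the yellow one
- brush_green: flat paint brush, same shape as the wet brush (192 mm long), loose, hanging by its loop, grey handle, green bristles. Origin as for the yellow one
- tray: Aluminium drip tray, 120 mm along its x, 160 mm along its y, 22 mm high, 3 mm walls, 0.35 kg, loose, lying flat on the table to the right (-y) of the place where it is needed. Origin at the centre of its underside, z up
- caddy: White draining caddy, 85 mm along its x, 66 mm along its y, 95 mm high, fixed, open on top; two inner walls make three slots, each about 23 mm (x) by 58 mm (y), floor 4 mm thick. The wet brush stands in the middle slot. Origin at the centre of its underside. It and the black pot may have changed places
- brush: Wet flat brush, about 90 g, mint green handle, purple bristles, standing bristles down in the caddy. z runs up the handle, y along its width, x is the normal of its broad face. Origin: centre of the hanging loop's opening (22 mm wide, 30 mm high, open along x). Outside the loop is 36 mm wide, 12 mm thick, its top 22 mm above the origin. Hung, the origin lies about 11.5 mm below the hook point
- bristle_tip (a point): Middle of the lower end of the wet brush's bristles, 170 mm below the loop's centre. The handle is 36 mm wide down to 35 mm below the loop's centre, then 26 mm wide and 13 mm thick to 86 mm below it, then ferrule and bristles, 50 mm wide and 14 to 16 mm thick
- pot: Black plastic pot, 96 mm across, 105 mm high, loose, left of the carousel. Origin at the centre of its underside
- paint_bottle: Yellow paint bottle, 56 mm across, 150 mm high, loose, beyond the carousel on the right. Origin at the centre of its underside
Things that resemble listed ones, but are neither listed nor needed, are in the scene too. Leave any orange or pink look-alike of the brush alone.

How it is judged:
On the way, in this order (a step that is already met when the one before it is completed fails the run):
1. the carousel has been turned so that the empty hook points to the robot's side (within about 23 degrees of -x) and rests there, the wet brush still in the caddy (x of hook_empty in the frame of foot below -0.09 m and y of hook_empty in the frame of foot between -0.052 and 0.052 m and angular speed of carousel below 0.1 rad/s and horizontal distance between bristle_tip and caddy below 0.04 m), for 0.2 s.
2. the tray has been slid under the empty hook, lying flat, the wet brush still in the caddy (x of hook_empty in the frame of foot below -0.09 m and y of hook_empty in the frame of foot between -0.052 and 0.052 m and angle between tray's own z axis and vertical below 0.06 rad and height (world z) of tray below 0.005 m and x of hook_empty in the frame of tray between -0.042 and 0.042 m and y of hook_empty in the frame of tray between -0.055 and 0.055 m and linear speed of tray below 0.02 m/s and horizontal distance between bristle_tip and caddy below 0.04 m), for 0.2 s.
3. the wet brush has been drawn up out of the caddy (height (world z) of bristle_tip above 0.05 m and not (horizontal distance between bristle_tip and caddy below 0.04 m)), for 0.1 s.
4. the wet brush hangs by its loop on the empty hook, let go (distance between brush and hook_empty below 0.022 m and height (world z) of brush above 0.205 m and angle between brush's own z axis and vertical below 0.2 rad and contact force between the fingers and brush below 0.05 N), for 0.2 s.
At the end, for the whole second after the job is handed in: The wet brush hangs free and still by its loop (within 22 mm of the hook point, upright to 0.2 rad) on the once empty hook, which points to -x within 23 degrees; the tray lies flat, its centre within 42 mm (x) and 55 mm (y) of the bristles; the other three brushes are on their hooks (all of step 4 and x of hook_empty in the frame of foot below -0.09 m and y of hook_empty in the frame of foot between -0.052 and 0.052 m and angular speed of carousel below 0.1 rad/s and angle between tray's own z axis and vertical below 0.06 rad and height (world z) of tray below 0.005 m and x of bristle_tip in the frame of tray between -0.042 and 0.042 m and y of bristle_tip in the frame of tray between -0.055 and 0.055 m and linear speed of brush below 0.05 m/s and distance between brush_yellow and hook_yellow below 0.03 m and distance between brush_red and hook_red below 0.03 m and distance between brush_green and hook_green below 0.03 m); the robot touches nothing.
It fails at once if one of the three hung brushes comes off its hook (not (distance between brush_yellow and hook_yellow below 0.03 m) or not (distance between brush_red and hook_red below 0.03 m) or not (distance between brush_green and hook_green below 0.03 m)).
It fails at once if the tray is lifted or tipped instead of slid (height (world z) of tray above 0.012 m or angle between tray's own z axis and vertical above 0.2 rad).
It fails at once if the wet brush is dropped or turned over (more than 1 rad from bristles down) (angle between brush's own z axis and vertical above 1 rad).
It fails at once if the pot or the paint bottle is pushed away by more than 30 mm or tipped (distance of any of pot, paint_bottle from where it was at the start of the episode above 0.03 m or angle between any of pot, paint_bottle's own z axis and vertical above 0.4 rad).
It also fails if it takes over 72 s, if anything falls off the work surface, if the arm or the gripper's body presses on something with over 40 N, if the wrist force passes 120 N, or if a joint passes its speed limit or range.

## Working session

There is one attempt and no reset: what is moved stays moved. The work goes in short steps, Python scripts to look and compute and a tool call to move; the robot and the scene stay as the last step left them, time stands still between calls to the robot, and variables do not carry over. Pictures are saved under pics/ and viewed, at most 10 in all, crops included, and the job is handed in when it is done.

Besides the shell and the picture viewer there is one more tool, called after "Call:" in YAML: its name, and indented under it one key for each argument. jog_arm: Moves the arm, as the interface text tells. Its arguments: {"type":"object","properties":{"deltas":{"type":"array"},"squeeze":{"type":"number"}},"required":["deltas"]}

```bash
mkdir -p pics; ls
python3 - <<'E'
from workcell import readout, read_camera, bot
import cv2, numpy as np, json
for n in ("scene","top"):
    c=read_camera(n); cv2.imwrite(f"pics/{n}0.png",c["color"])
    print(n,c["fx"],c["fy"],c["cx"],c["cy"],np.array(c["origin"]).tolist(),np.array(c["attitude"]).tolist())
print(readout.read_state()); print([a for a in dir(bot) if a[0]!='_'])
E
```

```text
pics
scene 382.15836216041487 382.15836216041487 253.47286591069826 185.9031493539325 [1.2389067345969136, -0.0021966620416477476, 0.7596436749412627] [-1.7126413131510958, -1.758549169554905, 0.7820522969805089]
top 383.7004240824563 383.7004240824563 251.39580504247905 192.76883645337844 [0.5129184804831298, -0.004305679043141562, 1.0973658076414243] [-2.173552480748599, 2.18316773566275, -0.10161696189870427]
{'time': 0.1, 'q': array([ 1.19010220e+00,  2.64694555e-01,  1.60525620e+00,  7.80203929e-06,
        1.27368149e+00, -3.69177144e-02]), 'joint_vel': array([ 0.00064041, -0.00177966, -0.00400206, -0.0002061 , -0.00011684,
       -0.00116085]), 'joint_torque': array([ 3.34807837e-04, -5.16704893e+01, -3.68588018e+01,  1.55521953e-06,
        6.29248112e-03,  1.43148947e-05]), 'tool_pos': array([0.2272826 , 0.63491777, 0.24706506]), 'tcp_rot': array([-0.53727725, -3.09487086,  0.00313135]), 'wrist_force': array([ 0.84812446, -0.51442665, -0.69758686]), 'torque': array([0.02966867, 0.00103987, 0.03877079]), 'grip_force': 0.0, 'width': 0.9931402205663613}
['MotionError', 'tip_extent']
```

View pics/scene0.png

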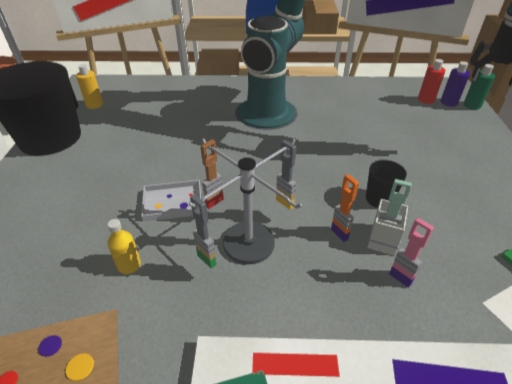

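View pics/top0.png

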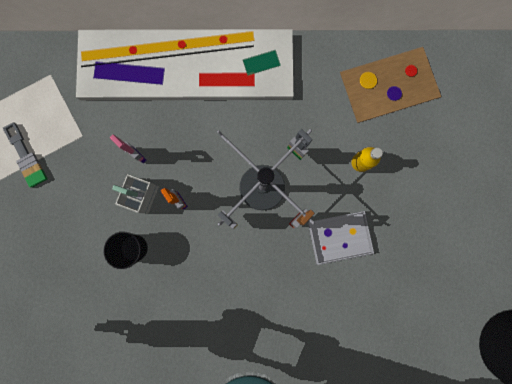

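The scene shows the empty hook at about (297,205), the caddy at (390,225) with the mint brush at (400,190), and orange and pink decoys on either side. In the top view the empty arm tip is at (220,132), the foot at (265,187), the tray at (342,238) and the caddy at (132,193).

```bash
cat > h.py <<'E'
import cv2, numpy as np
from scipy.spatial.transform import Rotation as R
from workcell import readout, read_camera
def cal(c):
    return np.array([[c["fx"],0,c["cx"]],[0,c["fy"],c["cy"]],[0,0,1]]),np.array(c["origin"]),R.from_rotvec(c["attitude"]).as_matrix()
def proj(c,p):
    K,o,A=cal(c); q=(np.atleast_2d(p)-o)@A@K.T; return q[:,:2]/q[:,2:]
def back(c,uv,z):
    K,o,A=cal(c); uv=np.atleast_2d(uv); d=np.c_[uv,np.ones(len(uv))]@np.linalg.inv(K).T@A.T
    return o+d*((z-o[2])/d[:,2])[:,None]
def tri(c1,u1,c2,u2):
    P=[]
    for c in(c1,c2):
        K,o,A=cal(c); P.append(K@np.c_[A.T,-A.T@o])
    X=cv2.triangulatePoints(P[0],P[1],np.float64(u1).reshape(2,1),np.float64(u2).reshape(2,1)); return (X[:3]/X[3]).ravel()
def crop(c,x0,y0,x1,y1,s): return cv2.resize(c["color"][y0:y1,x0:x1],None,fx=s,fy=s,interpolation=cv2.INTER_CUBIC)
E
python3 - <<'E'
from h import *
t=read_camera("top")
print("foot",back(t,[265,187],.016),"cap",back(t,[266,176],.264))
print("hooks",back(t,[[220,132],[308,131],[309,216],[222,221]],.24))
print("tray",back(t,[[310,222],[367,212],[374,252],[318,264]],.022))
print("caddy",back(t,[[128,176],[150,182],[139,212],[116,203]],.095))
print("pot",back(t,[124,250],.105),"bottle",back(t,[377,154],.15))
s=read_camera("scene")
a=crop(t,95,120,235,220,4); b=crop(s,320,150,440,290,4)
cv2.imwrite("pics/a.png",a);
im=np.zeros((600,800,3),np.uint8); aa=crop(t,100,125,180,265,4); im[:560,:320]=aa; im[:560,320:800]=b; cv2.imwrite("pics/b.png",im)
E
```

```text
foot [[ 0.62512555 -0.04825827  0.016     ]] cap [[ 0.62359221 -0.04055552  0.264     ]]
hooks [[ 0.72805537  0.06223658  0.24      ]
 [ 0.72967679 -0.13808864  0.24      ]
 [ 0.53638417 -0.13690827  0.24      ]
 [ 0.52613156  0.05725386  0.24      ]]
tray [[ 0.52558327 -0.17312347  0.022     ]
 [ 0.55282337 -0.33362667  0.022     ]
 [ 0.44162414 -0.34963353  0.022     ]
 [ 0.40946929 -0.19319723  0.022     ]]
caddy [[0.64749229 0.31496265 0.095     ]
 [0.63137924 0.25689615 0.095     ]
 [0.55275799 0.28407139 0.095     ]
 [0.57652546 0.34457428 0.095     ]]
pot [[0.45533744 0.31746016 0.105     ]] bottle [[ 0.69315512 -0.32405472  0.15      ]]
```

View pics/b.png

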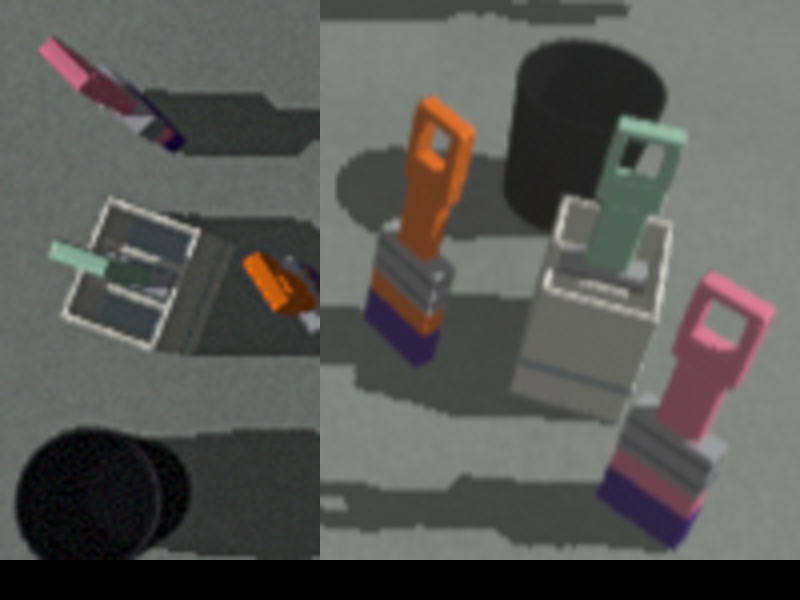

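The close-up shows the mint brush standing upright in the middle slot. Its loop top is at top-view pixel ≈(119.5,189.5) and scene pixel ≈(403.7,181.5), and the caddy's long axis is yawed about -20°. Next I check the model with an overlay.

```bash
cat >> h.py <<'E'
def rect(cx,cy,lx,ly,yaw,z):
    c,s=np.cos(yaw),np.sin(yaw); return [[cx+c*a*lx/2-s*b*ly/2,cy+s*a*lx/2+c*b*ly/2,z] for a,b in((1,1),(1,-1),(-1,-1),(-1,1))]
def circ(cx,cy,r,z): t=np.linspace(0,2*np.pi,40); return np.c_[cx+r*np.cos(t),cy+r*np.sin(t),0*t+z]
def draw(im,c,p,x0,y0,s,col=(0,0,255),closed=True):
    q=((proj(c,p)-[x0,y0])*s+s/2); cv2.polylines(im,[np.int32(q*8).reshape(-1,1,2)],closed,col,1,cv2.LINE_AA,3)
E
cat > ov.py <<'E'
from h import *
import sys
AX=(.627,-.041); PH=np.radians(45.5); TR=(.482,-.262,np.radians(11.5)); CD=(.602,.300,np.radians(-20))
def overlay(name):
    t=read_camera("top"); x0,y0,s=100,120,2.7; im=crop(t,x0,y0,390,275,s)
    draw(im,t,circ(*AX,.065,.016),x0,y0,s); draw(im,t,circ(*AX,.015,.264),x0,y0,s)
    for k,col in enumerate([(255,255,255),(0,255,255),(0,0,255),(0,255,0)]):
        a=PH+k*np.pi/2; draw(im,t,[[AX[0]+r*np.cos(a),AX[1]+r*np.sin(a),z] for r,z in((.015,.239),(.115,.239),(.13,.235),(.148,.245))],x0,y0,s,col,False)
    draw(im,t,rect(*TR[:2],.12,.16,TR[2],.022),x0,y0,s); draw(im,t,rect(*CD[:2],.085,.066,CD[2],.095),x0,y0,s)
    draw(im,t,rect(BR[0],BR[1],.012,.036,CD[2],.196),x0,y0,s)
    cv2.imwrite(name,im)
t=read_camera("top");s=read_camera("scene")
X=tri(t,(119.5,189.5),s,(403.7,181.5)); print("brush top",X, back(t,(119.5,189.5),.196))
BR=back(t,(119.5,189.5),.196)[0]
overlay(sys.argv[1])
E
python3 ov.py pics/c.png
```

```text
brush top [0.60230399 0.30395537 0.19709078] [[0.60194709 0.30203138 0.196     ]]
```

View pics/c.png

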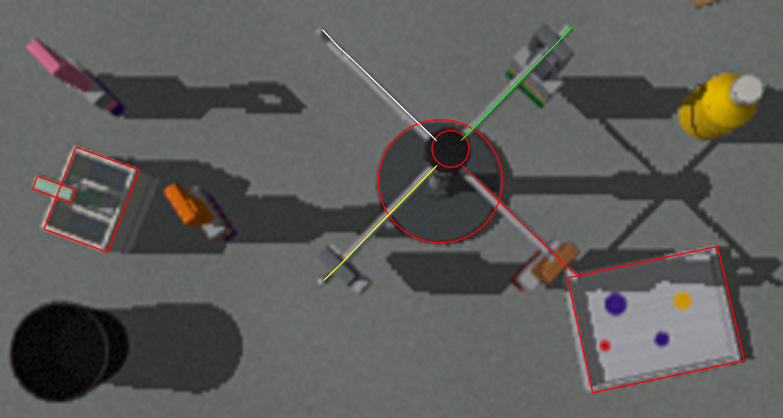

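The overlay fits well: the axis is at about (.627,-.042), the hook angle is 45.5°, and the brush is at (.602,.303). I'll move to the carousel with the gripper shut.

Call:
jog_arm:
  deltas: [0,0,-0.06,0,0,-8,-1,0,0,-0.06,0,0,-16,-1,-0.05,-0.034,-0.065,0,0,-20,-1,-0.09,-0.061,-0.065,0,0,-20,-1,-0.13,-0.088,-0.065,0,0,-20,-1,-0.17,-0.115,-0.065,0,0,-20,-1,-0.21,-0.142,-0.065,0,0,-20,-1,-0.25,-0.169,-0.065,0,0,-20,-1]
  squeeze: 30

```text
time: 1.15
tool_pos: [0.4056, 0.392, 0.3135]
tcp_rot: [-0.009, 3.141, 0.001]
wrist_force: [0.5, 0.1, -0.5]
width: -0.002
grip_force: 0.0
```

```bash
cat > st.py <<'E'
from h import *
import sys
s=readout.read_state(); M=R.from_rotvec(s["tcp_rot"]).as_matrix()
print(round(s["time"],2),"pos",s["tool_pos"].round(4),"toolx",M[:,0].round(3),"tooly",M[:,1].round(3),"z",M[:,2].round(3),"F",s["wrist_force"].round(1),"w",round(s["width"],3),"g",round(s["grip_force"],1),"q",s["q"].round(2))
for a in sys.argv[1:]:
    p=np.array([float(v) for v in a.split(",")]); print(a,"delta",((p-s["tool_pos"])@M).round(4))
E
python3 st.py .713,-.026,.31
```

```text
1.15 pos [0.4056 0.392  0.3135] toolx [-1.    -0.006 -0.001] tooly [-0.006  1.     0.   ] z [ 0.001  0.    -1.   ] F [ 0.5  0.1 -0.5] w -0.002 g 0.0 q [ 0.72  0.02  1.76 -0.    1.36 -0.85]
.713,-.026,.31 delta [-0.3051 -0.4197  0.0035]
```

Call:
jog_arm:
  deltas: [-0.03,-0.04,0,0,0,0,-1,-0.06,-0.08,0,0,0,0,-1,-0.09,-0.12,0,0,0,0,-1,-0.12,-0.16,0,0,0,0,-1,-0.15,-0.2,0,0,0,0,-1,-0.18,-0.24,0,0,0,0,-1,-0.21,-0.28,0,0,0,0,-1,-0.24,-0.32,0,0,0,0,-1]

```text
time: 1.95
tool_pos: [0.6474, 0.0731, 0.3135]
tcp_rot: [-0.008, 3.141, 0.0]
wrist_force: [1.1, 1.2, 0.8]
width: -0.002
grip_force: 0.0
```

Call:
jog_arm:
  deltas: [-0.03,-0.04,0,0,0,0,-1,-0.06,-0.08,0,0,0,0,-1,-0.067,-0.1,0,0,0,0,-1,-0.067,-0.1,0,0,0,0,-1,-0.067,-0.1,0,0,0,0,-1]

```text
time: 2.45
tool_pos: [0.7135, -0.0245, 0.313]
tcp_rot: [0.007, -3.141, -0.002]
wrist_force: [-0.7, -0.6, -0.5]
width: 0.001
grip_force: 0.0
```

```bash
python3 st.py .713,-.026,.238
python3 - <<'E'
import numpy as np
for d in range(8,176,6):
    a=np.radians(d); print(d,(.627+.085*np.cos(a)).round(3),(-.042+.085*np.sin(a)).round(3))
E
```

```text
2.45 pos [ 0.7135 -0.0245  0.313 ] toolx [-1.    -0.004  0.001] tooly [-0.004  1.     0.001] z [-0.001  0.001 -1.   ] F [-0.7 -0.6 -0.5] w 0.001 g 0.0 q [-0.07  0.31  1.43  0.    1.4  -1.65]
.713,-.026,.238 delta [ 0.0004 -0.0016  0.075 ]
8 0.711 -0.03
14 0.709 -0.021
20 0.707 -0.013
26 0.703 -0.005
32 0.699 0.003
38 0.694 0.01
44 0.688 0.017
50 0.682 0.023
56 0.675 0.028
62 0.667 0.033
68 0.659 0.037
74 0.65 0.04
80 0.642 0.042
86 0.633 0.043
92 0.624 0.043
98 0.615 0.042
104 0.606 0.04
110 0.598 0.038
116 0.59 0.034
122 0.582 0.03
128 0.575 0.025
134 0.568 0.019
140 0.562 0.013
146 0.557 0.006
152 0.552 -0.002
158 0.548 -0.01
164 0.545 -0.019
170 0.543 -0.027
```

Call:
jog_arm:
  deltas: [0,0,0.03,0,0,0,-1,0,0,0.06,0,0,0,-1,0,0,0.075,0,0,0,-1,0.003,0.004,0.075,0,0,0,-1,0.005,0.009,0.075,0,0,0,-1,0.007,0.014,0.075,0,0,0,-1,0.0105,0.0195,0.075,0,0,0,-1]

```text
time: 3.15
tool_pos: [0.7042, -0.0045, 0.2407]
tcp_rot: [-0.009, 3.138, -0.0]
wrist_force: [0.3, 0.3, -0.4]
width: -0.003
grip_force: 0.0
```

Call:
jog_arm:
  deltas: [0.002,0.004,0,0,0,0,-1,0.004,0.008,0,0,0,0,-1,0.0065,0.0115,0,0,0,0,-1,0.009,0.015,0,0,0,0,-1,0.012,0.0185,0,0,0,0,-1,0.015,0.022,0,0,0,0,-1,0.018,0.025,0,0,0,0,-1,0.021,0.028,0,0,0,0,-1]

```text
time: 3.95
tool_pos: [0.6819, 0.0228, 0.2382]
tcp_rot: [0.008, -3.141, 0.0]
wrist_force: [-0.3, -1.9, -0.6]
width: -0.001
grip_force: 0.6
```

```bash
python3 st.py .682,.023,.238
python3 - <<'E'
from h import *
t=read_camera("top"); cv2.imwrite("pics/d.png",crop(t,170,100,360,260,3))
E
```

```text
3.95 pos [0.6819 0.0228 0.2382] toolx [-1.    -0.005  0.   ] tooly [-0.005  1.    -0.   ] z [-0. -0. -1.] F [-0.3 -1.9 -0.6] w -0.001 g 0.6 q [-0.    0.28  1.6  -0.    1.26 -1.58]
.682,.023,.238 delta [-0.0001  0.0002  0.0002]
```

View pics/d.png

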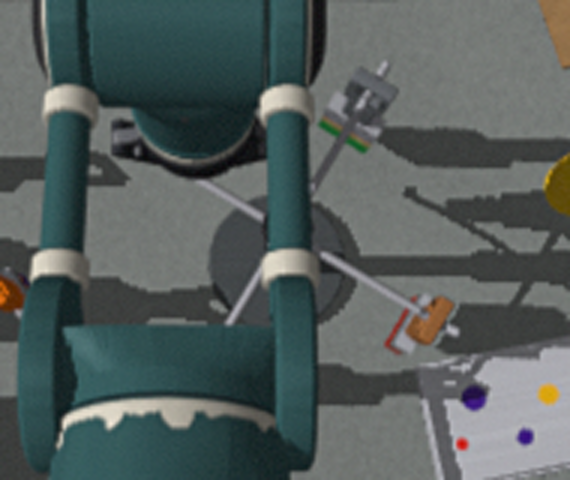

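The top view shows the arm holding the hub, with the empty arm now at about 60° and the red and green brushes still hanging. I'll continue the arc.

Call:
jog_arm:
  deltas: [0.006,0.004,0,0,0,0,-1,0.011,0.008,0,0,0,0,-1,0.017,0.011,0,0,0,0,-1,0.023,0.014,0,0,0,0,-1,0.0295,0.016,0,0,0,0,-1,0.036,0.018,0,0,0,0,-1,0.0425,0.019,0,0,0,0,-1,0.049,0.02,0,0,0,0,-1]

```text
time: 4.8
tool_pos: [0.6327, 0.0425, 0.2384]
tcp_rot: [-0.008, 3.141, 0.0]
wrist_force: [0.8, -1.3, -0.4]
width: 0.001
grip_force: 0.8
```

Call:
jog_arm:
  deltas: [0.0065,0.0,0,0,0,0,-1,0.013,-0.0005,0,0,0,0,-1,0.0195,-0.002,0,0,0,0,-1,0.026,-0.003,0,0,0,0,-1,0.0325,-0.005,0,0,0,0,-1,0.039,-0.008,0,0,0,0,-1,0.045,-0.011,0,0,0,0,-1,0.051,-0.0135,0,0,0,0,-1]

```text
time: 5.6
tool_pos: [0.5817, 0.0284, 0.2383]
tcp_rot: [-0.008, 3.142, 0.0]
wrist_force: [2.5, 0.4, -0.2]
width: 0.005
grip_force: 0.9
```

Call:
jog_arm:
  deltas: [0.006,-0.004,0,0,0,0,-1,0.011,-0.008,0,0,0,0,-1,0.015,-0.012,0,0,0,0,-1,0.02,-0.0165,0,0,0,0,-1,0.024,-0.021,0,0,0,0,-1,0.0275,-0.026,0,0,0,0,-1,0.031,-0.031,0,0,0,0,-1,0.034,-0.037,0,0,0,0,-1]

```text
time: 6.4
tool_pos: [0.548, -0.0089, 0.2382]
tcp_rot: [0.008, -3.141, -0.0]
wrist_force: [1.5, 1.1, -0.4]
width: -0.004
grip_force: 0.8
```

```bash
python3 st.py .543,-.024,.238
python3 - <<'E'
from h import *
t=read_camera("scene"); cv2.imwrite("pics/e.png",crop(t,120,110,360,300,3))
E
```

```text
6.4 pos [ 0.548  -0.0089  0.2382] toolx [-1.    -0.005  0.   ] tooly [-0.005  1.     0.   ] z [-0.  0. -1.] F [ 1.5  1.1 -0.4] w -0.004 g 0.8 q [-0.06  0.03  1.89  0.    1.22 -1.64]
.543,-.024,.238 delta [ 0.0051 -0.0151  0.0002]
```

View pics/e.png

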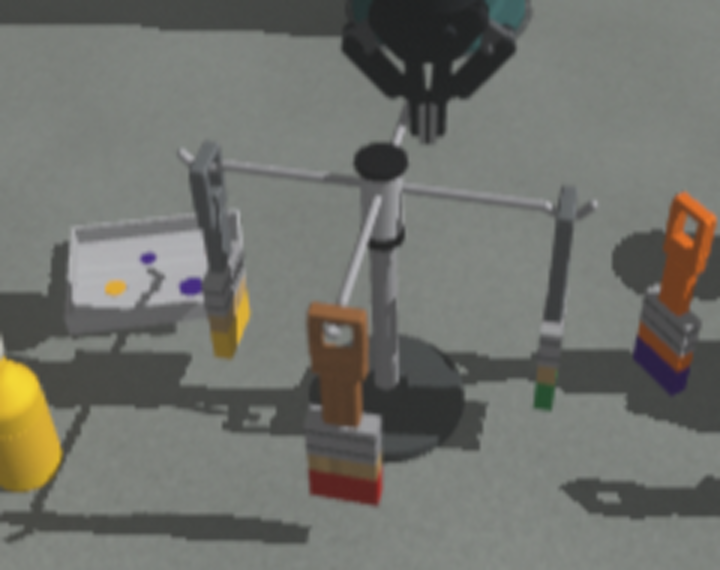

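All three brushes still hang, and the empty arm points nearly to -x, around 173°. I'll nudge it the rest of the way, then back off and rise.

Call:
jog_arm:
  deltas: [0.003,-0.005,0,0,0,0,-1,0.004,-0.01,0,0,0,0,-1,0.005,-0.014,0,0,0,0,-1,0.005,-0.016,0,0,0,0,-1,0.005,-0.016,0,0,0,0,-1,0.005,0.005,0,0,0,0,-1,0.005,0.01,-0.03,0,0,0,-1,0.005,0.01,-0.075,0,0,0,-1]

```text
time: 7.25
tool_pos: [0.5408, 0.0021, 0.31]
tcp_rot: [0.01, -3.133, -0.0]
wrist_force: [0.5, 0.6, -0.1]
width: -0.002
grip_force: 0.0
```

Call:
jog_arm:
  deltas: [0.04,0,-0.01,0,0,0,-0.5,0.08,-0.02,-0.01,0,0,0,-0.5,0.09,-0.06,-0.01,0,0,0,-0.5,0.09,-0.11,-0.01,0,0,0,-0.3,0.09,-0.16,-0.01,0,0,0,-0.3,0.08,-0.21,-0.01,0,0,0,-0.3,0.06,-0.26,-0.01,0,0,0,-0.3,0.05,-0.31,-0.01,0,0,0,-0.3]

```text
time: 8.05
tool_pos: [0.4939, -0.3053, 0.3232]
tcp_rot: [-0.008, 3.142, -0.0]
wrist_force: [1.1, 0.7, 1.2]
width: 0.348
grip_force: 0.0
```

```bash
python3 - <<'E'
import re
s=open('ov.py').read()
s=s.replace("AX=(.627,-.041); PH=np.radians(45.5)","AX=(.627,-.042); PH=np.radians(180)").replace("t=read_camera(\"top\");s=read","#").replace("X=tri","#").replace("BR=back(t,(119.5,189.5),.196)[0]","BR=(.602,.303)")
open('ov.py','w').write(s)
E
python3 ov.py pics/f.png; python3 st.py
```

```text
8.1 pos [ 0.4947 -0.3125  0.3221] toolx [-1.    -0.002  0.   ] tooly [-0.002  1.    -0.006] z [-0.    -0.006 -1.   ] F [ 3.2 -6.8  0.5] w 0.353 g 0.0 q [-0.6   0.06  1.71 -0.01  1.37 -2.17]
```

View pics/f.png

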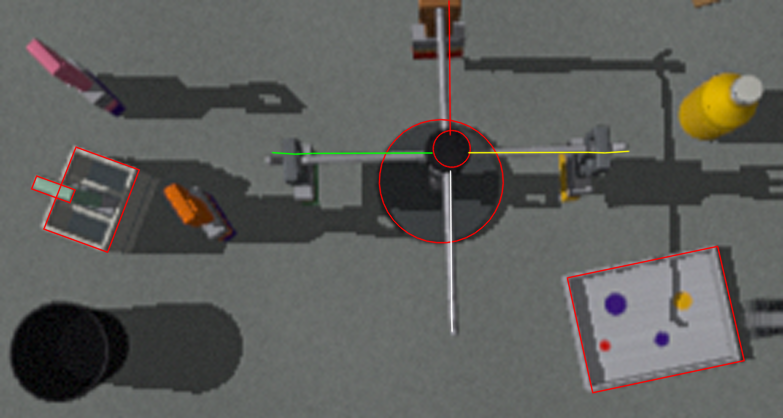

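The carousel is now at ~182° with all brushes hung, and the tray model fits. I'll descend on the tray's -y wall.

Call:
jog_arm:
  deltas: [0.006,-0.015,0.04,0,0,-6,0,0.012,-0.03,0.09,0,0,-11.5,0,0.012,-0.03,0.14,0,0,-11.5,0,0.012,-0.03,0.19,0,0,-11.5,0,0.012,-0.03,0.24,0,0,-11.5,0,0.012,-0.03,0.27,0,0,-11.5,0,0.012,-0.03,0.285,0,0,-11.5,0,0.012,-0.03,0.285,0,0,-11.5,0]

```text
time: 8.9
tool_pos: [0.4801, -0.3319, 0.0358]
tcp_rot: [0.323, -3.121, -0.006]
wrist_force: [0.2, -0.0, -0.2]
width: 0.503
grip_force: 0.0
```

```bash
python3 st.py .483,-.342,.028
```

```text
8.9 pos [ 0.4801 -0.3319  0.0358] toolx [-0.979 -0.205  0.004] tooly [-0.205  0.979  0.004] z [-0.005  0.003 -1.   ] F [ 0.2 -0.  -0.2] w 0.503 g 0.0 q [-0.65  0.31  1.97 -0.    0.86 -2.42]
.483,-.342,.028 delta [-0.0008 -0.0105  0.0077]
```

Call:
jog_arm:
  deltas: [0,-0.0105,0.002,0,0,0,0,0,-0.0105,0.008,0,0,0,0,0,-0.0105,0.008,0,0,0,-0.4,0,-0.0105,0.008,0,0,0,-0.8,0,-0.0105,0.008,0,0,0,-1,0,-0.0105,0.008,0,0,0,-1,0,-0.0105,0.008,0,0,0,-1]
  squeeze: 25

```text
time: 9.6
tool_pos: [0.4843, -0.3433, 0.0312]
tcp_rot: [-0.323, 3.124, 0.0]
wrist_force: [-0.2, 2.6, 6.1]
width: 0.025
grip_force: 27.2
```

```bash
python3 st.py
python3 - <<'E'
from h import *
t=read_camera("scene"); cv2.imwrite("pics/g.png",crop(t,100,130,320,290,3))
E
```

```text
9.6 pos [ 0.4843 -0.3433  0.0312] toolx [-0.979 -0.204 -0.001] tooly [-0.204  0.979  0.   ] z [ 0.001  0.    -1.   ] F [-0.2  2.6  6.1] w 0.025 g 27.2 q [-0.66  0.33  1.96  0.    0.85 -2.44]
```

View pics/g.png

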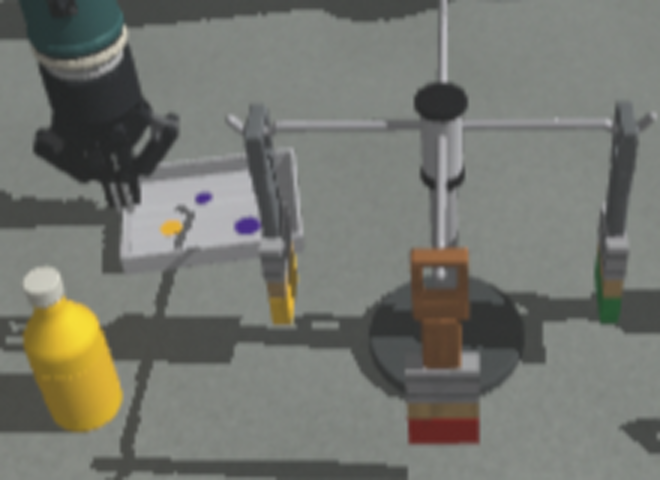

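The fingers hold the tray's -y wall (opening ≈2 mm, 27 N). I'll drag it under the hook.

Call:
jog_arm:
  deltas: [-0.0028,0.01,0,0,0,0,-1,-0.007,0.025,0,0,0,0,-1,-0.012,0.042,0,0,0,0,-1,-0.017,0.06,0,0,0,0,-1,-0.022,0.078,0,0,0,0,-1,-0.027,0.096,0,0,0,0,-1,-0.032,0.114,0,0,0,0,-1,-0.037,0.131,0,0,0,0,-1]

```text
time: 10.45
tool_pos: [0.4942, -0.2069, 0.0312]
tcp_rot: [-0.325, 3.123, -0.003]
wrist_force: [-0.8, -5.0, 3.5]
width: 0.023
grip_force: 27.0
```

Call:
jog_arm:
  deltas: [-0.005,0.018,0,0,0,0,-1,-0.01,0.036,0,0,0,0,-1,-0.015,0.054,0,0,0,0,-1,-0.019,0.068,0,0,0,0,-1,-0.021,0.075,0,0,0,0,-1,-0.0215,0.0765,0,0,0,0,-1,-0.0215,0.0765,0,0,0,0,-1]

```text
time: 11.15
tool_pos: [0.4993, -0.1275, 0.0312]
tcp_rot: [-0.326, 3.123, -0.002]
wrist_force: [-0.2, -2.8, 6.2]
width: 0.022
grip_force: 27.2
```

```bash
python3 st.py
```

```text
11.15 pos [ 0.4993 -0.1275  0.0312] toolx [-0.978 -0.206 -0.001] tooly [-0.206  0.978 -0.001] z [ 0.001 -0.001 -1.   ] F [-0.2 -2.8  6.2] w 0.022 g 27.2 q [-0.3   0.21  2.12 -0.    0.81 -2.08]
```

Call:
jog_arm:
  deltas: [0,0,0,0,0,0,-0.6,0,0,0,0,0,0,-0.3,0,0,0,0,0,0,-0.3,0,0,-0.02,0,0,0,-0.3,0,0,-0.07,0,0,0,-0.3,0,0,-0.12,0,0,0,-0.3,0,0,-0.17,0,0,0,-0.3,0,0,-0.22,0,0,0,-0.3]

```text
time: 11.95
tool_pos: [0.498, -0.1279, 0.2516]
tcp_rot: [0.323, -3.124, -0.001]
wrist_force: [1.2, 0.3, 0.3]
width: 0.355
grip_force: 0.0
```

Call:
jog_arm:
  deltas: [0.02,0,-0.05,0,0,0,-0.3,0.02,0.03,-0.07,0,0,8,-0.3,0.02,0.08,-0.07,0,0,16,-0.3,0.0,0.13,-0.07,0,0,24,-0.3,-0.03,0.17,-0.07,0,0,31.5,0.2,-0.06,0.21,-0.07,0,0,31.5,0.2,-0.09,0.25,-0.07,0,0,31.5,0.2,-0.12,0.29,-0.07,0,0,31.5,0.2]

```text
time: 12.75
tool_pos: [0.5488, 0.1647, 0.3197]
tcp_rot: [-0.537, -3.095, 0.0]
wrist_force: [1.4, -0.6, 1.2]
width: 0.6
grip_force: 0.0
```

```bash
python3 st.py .602,.303,.31; sed -i 's/TR=(.482,-.262/TR=(.497,-.047/' ov.py; python3 ov.py pics/h.png
python3 - <<'E'
from h import *
t=read_camera("top")
# tray interior/bright aluminium blob
hsv=cv2.cvtColor(t["color"],cv2.COLOR_BGR2HSV); m=((hsv[...,2]>140)&(hsv[...,1]<40)).astype(np.uint8)
m[:,:190]=0;m[:190]=0;m[:,330:]=0;m[290:]=0
m=cv2.morphologyEx(m,cv2.MORPH_CLOSE,np.ones((7,7),np.uint8))
n,l,s,c=cv2.connectedComponentsWithStats(m);
for i in range(1,n):
    if s[i,4]>200: print(s[i],c[i],back(t,c[i],.01))
E
```

```text
12.75 pos [0.5488 0.1647 0.3197] toolx [-0.942  0.337  0.001] tooly [ 0.337  0.942 -0.   ] z [-0.001 -0.    -1.   ] F [ 1.4 -0.6  1.2] w 0.6 g 0.0 q [ 0.25  0.03  1.73  0.    1.37 -0.98]
.602,.303,.31 delta [-0.0035  0.1482  0.0097]
[ 233  206   65   55 2387] [264.91537495 232.77042313] [[ 0.49602551 -0.04725823  0.01      ]]
```

The tray sits centred under the hook at (.496,-.047). I'll move over the brush and refine its position with the wrist camera by colour.

Call:
jog_arm:
  deltas: [-0.001,0.04,0.01,0,0,0,0.2,-0.0035,0.08,0.01,0,0,0,0.2,-0.0035,0.12,0.01,0,0,0,0.2,-0.0035,0.148,0.01,0,0,0,0.2,-0.0035,0.148,0.01,0,0,0,0.2,-0.0035,0.148,0.01,0,0,0,0.2]

```text
time: 13.45
tool_pos: [0.6015, 0.3003, 0.3092]
tcp_rot: [-0.536, -3.094, 0.003]
wrist_force: [-0.3, -0.2, -1.2]
width: 0.603
grip_force: 0.0
```

```bash
python3 st.py .602,.303,.162
python3 - <<'E'
from h import *
w=read_camera("wrist")
hsv=cv2.cvtColor(w["color"],cv2.COLOR_BGR2HSV); m=cv2.inRange(hsv,(60,35,60),(90,160,255))
n,l,s,c=cv2.connectedComponentsWithStats(m)
for i in range(1,n):
    if s[i,4]>150:
        print(s[i],c[i]); ct=cv2.findContours((l==i).astype(np.uint8),0,2)[0][0]; r=cv2.minAreaRect(ct); b=cv2.boxPoints(r); print(b.round().tolist(),back(w,b,.196).round(4).tolist())
print("model loop top px",proj(w,rect(.602,.303,.012,.036,np.radians(-20),.196)).round().tolist())
im=w["color"].copy(); draw(im,w,rect(.602,.303,.012,.036,np.radians(-20),.196),0,0,1); cv2.imwrite("pics/i.png",im)
E
```

```text
13.45 pos [0.6015 0.3003 0.3092] toolx [-0.942  0.336  0.001] tooly [ 0.336  0.942 -0.002] z [-0.002 -0.001 -1.   ] F [-0.3 -0.2 -1.2] w 0.603 g 0.0 q [ 0.43  0.23  1.53 -0.    1.38 -0.8 ]
.602,.303,.162 delta [0.0002 0.003  0.1472]
[460  93  52  45 218] [483.16055046 110.17431193]
[[458.0, 122.0], [495.0, 88.0], [513.0, 108.0], [476.0, 142.0]] [[0.5999, 0.4603, 0.196], [0.5852, 0.4899, 0.196], [0.6041, 0.5005, 0.196], [0.6196, 0.4707, 0.196]]
[ 240  162   45   38 1419] [261.20648344 182.82663848]
[[240.0, 162.0], [284.0, 162.0], [284.0, 199.0], [240.0, 199.0]] [[0.5734, 0.2951, 0.196], [0.585, 0.3274, 0.196], [0.6137, 0.3178, 0.196], [0.6017, 0.2844, 0.196]]
model loop top px [[284.0, 199.0], [239.0, 199.0], [239.0, 185.0], [284.0, 185.0]]
```

View pics/i.png

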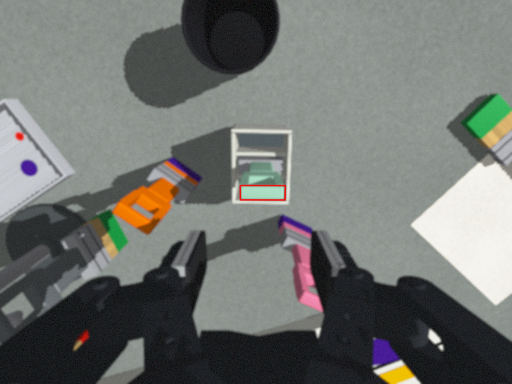

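The model outline matches the mint loop top exactly, at (240–284, 185–199). I'll descend and grip.

Call:
jog_arm:
  deltas: [0,0.003,0.04,0,0,0,0.2,0,0.003,0.08,0,0,0,0.2,0,0.003,0.12,0,0,0,0.2,0,0.003,0.147,0,0,0,0.2,0,0.003,0.147,0,0,0,0,0,0.003,0.147,0,0,0,-0.4,0,0.003,0.147,0,0,0,-0.7,0,0.003,0.147,0,0,0,-0.7]
  squeeze: 40

```text
time: 14.3
tool_pos: [0.6046, 0.3039, 0.1662]
tcp_rot: [0.537, 3.092, 0.004]
wrist_force: [0.1, 0.1, -0.7]
width: 0.413
grip_force: 44.1
```

Call:
jog_arm:
  deltas: [0,0,0,0,0,0,-1,0,0,0,0,0,0,-1,0,0,0,0,0,0,-1,0,0,0,0,0,0,-1]

```text
time: 14.7
tool_pos: [0.6031, 0.3036, 0.1634]
tcp_rot: [0.537, 3.095, 0.0]
wrist_force: [-0.1, 0.3, -0.5]
width: 0.414
grip_force: 44.1
```

```bash
python3 st.py
```

```text
14.7 pos [0.6031 0.3036 0.1634] toolx [-0.942  0.337 -0.   ] tooly [0.337 0.942 0.   ] z [ 0.  0. -1.] F [-0.1  0.3 -0.5] w 0.414 g 44.1 q [ 0.43  0.32  1.69 -0.    1.13 -0.8 ]
```

Grip is firm (35 mm opening, 44 N). I'll lift straight up, then move towards the robot side of the hook.

Call:
jog_arm:
  deltas: [0,0,-0.015,0,0,0,-1,0,0,-0.045,0,0,0,-1,0,0,-0.085,0,0,0,-1,0,0,-0.12,0,0,0,-1,0,0,-0.14,0,0,0,-1,0,0,-0.145,0,0,0,-1,0.015,-0.025,-0.145,0,0,-4,-1,0.03,-0.05,-0.145,0,0,-8,-1]

```text
time: 15.5
tool_pos: [0.5573, 0.2663, 0.3074]
tcp_rot: [-0.315, -3.125, 0.001]
wrist_force: [-0.3, -0.8, -1.1]
width: 0.418
grip_force: 44.2
```

```bash
python3 st.py .42,.12,.29 .41,-.047,.26
python3 - <<'E'
from h import *
t=read_camera("top"); print("hooktip",back(t,[268.1,243],.245))
s=read_camera("scene"); hsv=cv2.cvtColor(s["color"],cv2.COLOR_BGR2HSV); m=cv2.inRange(hsv,(60,35,60),(90,160,255)); m[:100]=0
n,l,st,c=cv2.connectedComponentsWithStats(m)
for i in range(1,n):
    if st[i,4]>60: print(st[i],c[i])
E
```

```text
15.5 pos [0.5573 0.2663 0.3074] toolx [-0.98   0.199  0.001] tooly [ 0.199  0.98  -0.001] z [-0.001 -0.001 -1.   ] F [-0.3 -0.8 -1.1] w 0.418 g 44.2 q [ 0.41  0.13  1.66 -0.    1.36 -0.96]
.42,.12,.29 delta [ 0.1054 -0.1707  0.0177]
.41,-.047,.26 delta [ 0.0818 -0.3363  0.0478]
hooktip [[ 0.47720673 -0.04482517  0.245     ]]
[243 100  52  28 825] [274.24363636 114.65333333]
[463 100  22  10 163] [473.73619632 104.01226994]
[379 111  26  45 553] [389.9801085  133.85714286]
[298 217   9  21  81] [301.56790123 230.90123457]
[501 248  11  18 120] [507.38333333 256.14166667]
[217 372  50  12 345] [247.29855072 379.30434783]
```

Call:
jog_arm:
  deltas: [0.02,-0.03,0,0,0,-4,-1,0.045,-0.07,0,0,0,-8,-1,0.075,-0.11,0,0,0,-12,-1,0.1,-0.15,0,0,0,-13,-1,0.105,-0.19,0,0,0,-13,-1,0.1,-0.23,0.02,0,0,-13,-1,0.095,-0.27,0.04,0,0,-13,-1,0.09,-0.3,0.048,0,0,-13,-1]

```text
time: 16.4
tool_pos: [0.4073, -0.0106, 0.258]
tcp_rot: [0.034, -3.138, 0.0]
wrist_force: [0.7, 0.4, -1.6]
width: 0.413
grip_force: 44.1
```

Call:
jog_arm:
  deltas: [0,0,0,0,0,0,-1,0,0,0,0,0,0,-1,0,0,0,0,0,0,-1]

```text
time: 16.7
tool_pos: [0.4095, -0.0083, 0.2606]
tcp_rot: [-0.036, 3.141, 0.001]
wrist_force: [-0.2, 0.8, -0.2]
width: 0.42
grip_force: 44.2
```

```bash
python3 st.py .42,-.0455,.2300
python3 - <<'E'
from h import *
s=read_camera("scene"); hsv=cv2.cvtColor(s["color"],cv2.COLOR_BGR2HSV); m=cv2.inRange(hsv,(60,35,60),(90,160,255)); m[:100]=0
n,l,st,c=cv2.connectedComponentsWithStats(m)
for i in range(1,n):
    if st[i,4]>60: print(st[i],c[i])
p=readout.read_state()["tool_pos"]
q=proj(s,[p+[0,0,.0106+.022],p+[0,0,.0106],p+[0,.018,.0106],p+[0,-.018,.0106]]); print(q.round(1).tolist())
cv2.imwrite("pics/j.png",crop(s,200,70,320,190,5))
E
```

```text
16.7 pos [ 0.4095 -0.0083  0.2606] toolx [-1.    -0.023 -0.001] tooly [-0.023  1.     0.001] z [ 0.     0.001 -1.   ] F [-0.2  0.8 -0.2] w 0.42 g 44.2 q [-0.08 -0.27  2.11  0.    1.3  -1.68]
.42,-.0455,.2300 delta [-0.0096 -0.0375  0.0306]
[246 100  49  34 879] [272.13993174 115.87258248]
[463 100  22  10 135] [475.02962963 104.28888889]
[298 218   9  20  83] [301.53012048 230.73493976]
[501 248  11  18 121] [507.34710744 256.16528926]
[217 372  50  12 345] [247.29855072 379.30434783]
[[262.3, 97.2], [262.3, 105.2], [269.6, 105.3], [254.9, 105.1]]
```

Call:
jog_arm:
  deltas: [-0.003,-0.012,0.01,0,0,0,-1,-0.006,-0.025,0.02,0,0,0,-1,-0.0095,-0.037,0.03,0,0,0,-1,-0.0095,-0.037,0.0305,0,0,0,-1,-0.0095,-0.037,0.0305,0,0,0,-1,-0.0095,-0.037,0.0305,0,0,0,-1]

```text
time: 17.35
tool_pos: [0.4195, -0.0458, 0.2298]
tcp_rot: [0.035, -3.141, -0.0]
wrist_force: [-0.4, -0.3, -1.2]
width: 0.414
grip_force: 44.1
```

```bash
python3 st.py .497,-.0455,.2300
python3 - <<'E'
from h import *
s=read_camera("scene"); t=read_camera("top"); w=read_camera("wrist")
im=np.zeros((600,800,3),np.uint8)
im[:480,:400]=crop(s,215,90,295,186,5); im[:,400:]=crop(w,0,0,512,384,400/512)[:300].repeat(1,0) if 0 else 0
x=crop(w,0,0,512,384,400/512); im[:x.shape[0],400:]=x
y=crop(t,225,160,305,220,5)[:300]; im[300:600,400:]=y
cv2.imwrite("pics/k.png",im)
E
```

```text
17.35 pos [ 0.4195 -0.0458  0.2298] toolx [-1.    -0.022  0.   ] tooly [-0.022  1.     0.   ] z [-0.  0. -1.] F [-0.4 -0.3 -1.2] w 0.414 g 44.1 q [-0.17 -0.22  2.13  0.    1.23 -1.76]
.497,-.0455,.2300 delta [-0.0775 -0.0014 -0.0002]
```

View pics/k.png

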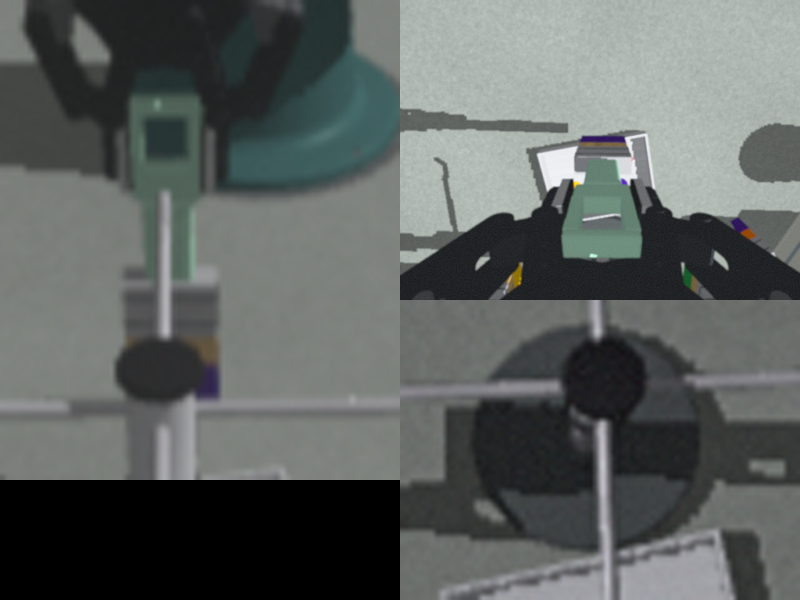

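The loop hole is centred laterally on the hook wire: hole centre at crop x≈166, wire at 165. I'll check the height numerically before inserting.

Run:
```python
from h import *
s=read_camera("scene")
print(proj(s,[[.4255,-.0458,.240+.015],[.4255,-.0458,.240-.015],[.4255,-.0458,.262],[.479,-.0455,.2485]]).round(1).tolist())
print("seen hole top/bottom",[90+117/5,90+158/5],"loop top",90+93/5,"tip",90+190/5)
```

```text
[[246.8, 114.2], [247.0, 124.5], [246.8, 111.8], [246.0, 128.7]]
seen hole top/bottom [113.4, 121.6] loop top 108.6 tip 128.0
```

Heights agree within about 2 mm. I'll insert.

Call:
jog_arm:
  deltas: [-0.015,0,0,0,0,0,-1,-0.03,-0.001,0,0,0,0,-1,-0.045,-0.001,0,0,0,0,-1,-0.06,-0.001,0,0,0,0,-1,-0.07,-0.001,0,0,0,0,-1,-0.077,-0.001,0,0,0,0,-1,-0.077,-0.001,0,0,0,0,-1,-0.077,-0.001,0,0,0,0,-1]

```text
time: 18.35
tool_pos: [0.496, -0.0449, 0.2297]
tcp_rot: [0.036, -3.141, -0.0]
wrist_force: [0.2, -1.0, -0.8]
width: 0.414
grip_force: 44.2
```

Call:
jog_arm:
  deltas: [0,0,0.004,0,0,0,-1,0,0,0.008,0,0,0,-1,0,0,0.012,0,0,0,-1,0,0,0.014,0,0,0,-1,0,0,0.016,0,0,0,-1,0,0,0.016,0,0,0,-1,0,0,0.016,0,0,0,-1]

```text
time: 19.05
tool_pos: [0.4964, -0.045, 0.2138]
tcp_rot: [-0.036, 3.141, -0.0]
wrist_force: [-0.2, -0.5, -0.8]
width: 0.414
grip_force: 44.2
```

```bash
python3 st.py .497,-.0455,.213
```

```text
19.05 pos [ 0.4964 -0.045   0.2138] toolx [-1.    -0.023 -0.   ] tooly [-0.023  1.    -0.   ] z [ 0. -0. -1.] F [-0.2 -0.5 -0.8] w 0.414 g 44.2 q [-0.14 -0.05  2.01 -0.    1.18 -1.73]
.497,-.0455,.213 delta [-0.0006 -0.0005  0.0008]
```

Call:
jog_arm:
  deltas: [0,0,0.001,0,0,0,-1,0,0,0.002,0,0,0,-1,0,0,0.003,0,0,0,-1,0,0,0.003,0,0,0,-1,0,0,0.003,0,0,0,-1]

```text
time: 19.55
tool_pos: [0.4964, -0.045, 0.2108]
tcp_rot: [0.036, -3.141, -0.0]
wrist_force: [0.5, -0.9, -0.7]
width: 0.415
grip_force: 44.2
```

Call:
jog_arm:
  deltas: [0,0,0.001,0,0,0,-1,0,0,0.002,0,0,0,-1,0,0,0.003,0,0,0,-1,0,0,0.003,0,0,0,-1]

```text
time: 19.95
tool_pos: [0.4967, -0.0451, 0.2101]
tcp_rot: [-0.036, 3.14, -0.0]
wrist_force: [-6.4, 1.0, 11.3]
width: 0.412
grip_force: 45.5
```

Contact felt at 11 N, so the loop is seated. I'll ease back 2 mm, release, wait and lift.

Call:
jog_arm:
  deltas: [0,0,-0.001,0,0,0,-1,0,0,-0.002,0,0,0,-1,0,0,-0.002,0,0,0,-0.1,0,0,-0.002,0,0,0,0.1,0,0,-0.002,0,0,0,0.4,0,0,-0.002,0,0,0,0.4,0,0,-0.002,0,0,0,0.4,0,0,-0.002,0,0,0,0.4]

```text
time: 20.75
tool_pos: [0.4964, -0.045, 0.2097]
tcp_rot: [0.036, -3.141, -0.0]
wrist_force: [-0.3, 0.6, 0.5]
width: 0.7
grip_force: 0.0
```

Call:
jog_arm:
  deltas: [0,0,-0.01,0,0,0,0.4,0,0,-0.03,0,0,0,0.4,0,0,-0.06,0,0,0,0.4,0,0,-0.1,0,0,0,0.4,0,0,-0.14,0,0,0,0.4,0.04,0,-0.14,0,0,0,0.4,0.06,0.04,-0.14,0,0,0,0.4,0.06,0.08,-0.14,0,0,0,0.4]

```text
time: 21.55
tool_pos: [0.433, 0.0333, 0.3516]
tcp_rot: [-0.029, 3.139, -0.0]
wrist_force: [1.3, 1.6, -0.1]
width: 0.7
grip_force: 0.0
```

Call:
jog_arm:
  deltas: [0,0.04,0,0,0,0,0.4,0,0.08,0,0,0,0,0.4,0,0.12,0,0,0,0,0.4,0,0.12,0,0,0,0,0.4,0,0.12,0,0,0,0,0.4,0,0.12,0,0,0,0,0.4]

```text
time: 22.15
tool_pos: [0.432, 0.1529, 0.3502]
tcp_rot: [-0.035, 3.141, -0.001]
wrist_force: [1.3, 0.0, 0.3]
width: 0.702
grip_force: 0.0
```

```bash
python3 st.py
python3 - <<'E'
from h import *
s=read_camera("scene"); t=read_camera("top")
for n,c in(("s",s),("t",t)):
    hsv=cv2.cvtColor(c["color"],cv2.COLOR_BGR2HSV); m=cv2.inRange(hsv,(65,35,60),(88,150,255))
    k,l,st,ce=cv2.connectedComponentsWithStats(m)
    for i in range(1,k):
        if st[i,4]>40: print(n,st[i],ce[i].round(1))
    print("expect loop",proj(c,rect(.497,-.0465,.012,.036,0.03,.2455)).round().tolist(),"end of handle",proj(c,[.497,-.0465,.2235-.086]).round())
    p=cv2.inRange(hsv,(120,90,30),(150,255,255)); x,y=np.round(proj(c,[.503,-.0465,.2235-.16])[0]).astype(int); print("purple near bristles",p[y-8:y+8,x-12:x+12].sum()//255,(x,y))
E
```

```text
22.15 pos [0.432  0.1529 0.3502] toolx [-1.    -0.022 -0.   ] tooly [-0.022  1.    -0.001] z [ 0.    -0.001 -1.   ] F [1.3 0.  0.3] w 0.702 g 0.0 q [ 0.29 -0.2   1.9  -0.    1.45 -1.31]
s [463  70  32  40 370] [480.9  92.6]
s [239 133  16  26 222] [246.9 144. ]
s [299 228   8  10  63] [302.4 233.2]
s [501 248  11  18  88] [506.9 256.9]
s [217 372  50  12 338] [247.1 379.3]
expect loop [[253.0, 136.0], [238.0, 136.0], [238.0, 133.0], [253.0, 133.0]] end of handle [[246. 169.]]
purple near bristles 41 (np.int64(247), np.int64(192))
t [260 231  17   6  86] [267.7 233.1]
expect loop [[261.0, 232.0], [277.0, 231.0], [277.0, 236.0], [261.0, 237.0]] end of handle [[267. 233.]]
purple near bristles 24 (np.int64(265), np.int64(230))
```

Both cameras show the mint loop exactly where a hung brush should be, with the bristles straight below. I'll let it settle, check for stillness and hand in.

Call:
jog_arm:
  deltas: [0,0.02,0,0,0,0,0.4,0,0.02,0,0,0,0,0.4,0,0.02,0,0,0,0,0.4,0,0.02,0,0,0,0,0.4,0,0.02,0,0,0,0,0.4,0,0.02,0,0,0,0,0.4,0,0.02,0,0,0,0,0.4,0,0.02,0,0,0,0,0.4]

```text
time: 23.05
tool_pos: [0.4314, 0.1735, 0.3498]
tcp_rot: [-0.035, 3.141, -0.0]
wrist_force: [0.5, -0.5, 1.1]
width: 0.704
grip_force: 0.0
```

Call:
jog_arm:
  deltas: [0,0,0,0,0,0,0.4,0,0,0,0,0,0,0.4,0,0,0,0,0,0,0.4,0,0,0,0,0,0,0.4,0,0,0,0,0,0,0.4,0,0,0,0,0,0,0.4,0,0,0,0,0,0,0.4,0,0,0,0,0,0,0.4]

```text
time: 23.85
tool_pos: [0.4314, 0.1736, 0.3498]
tcp_rot: [-0.036, 3.141, -0.0]
wrist_force: [-0.4, 0.6, 0.0]
width: 0.699
grip_force: 0.0
```

Run:
```python
from h import *
from workcell import finish_job
fr=[read_camera("scene")["color"][120:215,200:300].astype(int) for _ in range(5)]
d=[(abs(f-fr[0]).max(2)>40).sum() for f in fr[1:]]; print("moving px",d)
if max(d)<15: print(finish_job())
```

```text
moving px [np.int64(0), np.int64(0), np.int64(0), np.int64(0)]
the job is handed in; nothing more can be done
None
```

The job is handed in at about 24 s: the empty hook points to the robot's side (about 2° off -x), the tray lies centred under it, and the wet purple brush hangs still on that hook, let go. The other three brushes were on their hooks when last seen, before the tray was moved, and the arm kept clear of the pot and bottle; I have no judge's verdict.

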